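# Cap the tuning drum on its shaft

## Task

Put the white tuning drum back on the tuner: slide it, hub up, down the bare upright shaft on to its sprung seat. Then press the toothed axle cap (the one with the closed top) straight down the shaft on top of it until it bites and stays tight on the hub, with the seat spring still pushing drum and cap together after you let go. Press firmly by feel, about 17 N at the hand and never more than 25 N, or the drum is crushed, and leave the spacer, the nut, the loose knob and the screwdriver where they lie.

Things in the scene. Friction and masses are not known exactly. Their poses are not given: they have to be found in the camera images.
- tuner: antenna tuner, cover off, fixed to the desk: aluminium chassis 160 x 130 mm, top face 50 mm above the desk. Origin at the centre of its underside, z up; its white front panel with three knobs faces its own -x. The shaft stands at (-10, 0) mm in its frame; two parts up to 14 mm tall lie on the top face, over 50 mm to the +x side of the shaft
- shaft_foot (a point): point on the axis of the upright shaft at the level of the tuner's top face, 50 mm above the desk. The drive (plain round steel shaft, 10 mm diameter with a tapered round end, and the seat at its foot) is set higher or lower each time: the tip stands 47 to 53 mm above this point. The cap's teeth drag on the shaft with 5 to 12 N on the way down and bite about every 2 mm
- seat_rest (a point): middle of the seat's height range, on the shaft's axis, 8 mm above shaft_foot. The drum's underside rests on the sprung ring (24 mm across) at the foot of the shaft, 42 mm below the tip, so within 3 mm of this point. The ring starts to give at 3 N and then gives 1 mm for every 3.4 N, 3.1 mm in all, then it is solid
- drum: white tuning drum, 0.12 kg, lying on the desk hub up: flange 64 mm across and 8 mm thick, on it a coaxial hub 24 mm across whose top is 30 mm above the underside; a 12 mm bore goes right through. Origin on the axis at the underside, z up. Pick it by the hub
- cap: steel axle cap, flat closed top, 24 mm across, 20 mm tall, 36 g, on the mat open end down. Origin on the axis at the rim, z up. Mouth 11 mm wide, 17 mm deep, sprung teeth inside. Its rim meets the drum's hub 12 mm below the shaft's tip; pushed 2 mm further against the seat spring (13 to 18 N in all) it bites; let go, it backs up about 1 mm. Press it by its sides or on top
- mat: black rubber mat, 210 x 85 mm, 4 mm thick, fixed on the desk; the cap, the spacer and the nut stand on it in a row along its x, 65 mm apart, in any order. Origin at the centre of its underside
- spacer: plain steel tube spacer, 24 mm across and 19 mm tall, bored right through (13 mm); not the cap; leave it
- hexnut: steel hexagon nut, about 24 mm across, 12 mm tall, with an open hole; leave it
- driver: screwdriver lying on the desk; leave it
- knob: loose black control knob, 36 mm across, 16 mm tall; leave it

How it is judged:
By the outcome, as a careful person would: the job done as asked, in the order asked, and still so for the second after the job is handed in, with the robot touching nothing.
It also fails if it takes over 72 s, if anything falls off the work surface, if the arm or the gripper's body presses on something with over 40 N, if the wrist force passes 120 N, or if a joint passes its speed limit or range.

## Robot

A 7-joint arm with a two-finger parallel gripper is mounted at the origin on the work surface. World frame = base frame: x ahead of the robot, y to its left, z up, the work surface at z = 0. Lengths are in m, angles in rad, forces in N, time in s.
With the tool pointing down it reaches from about 0.35 to 0.9 m from the base axis. Payload 19.9 kg.
Tool frame: the origin (TCP) lies on the centre line of the jaws, within the pads' length; the fingertips stand 22 mm ahead of it and the grasp point (between the pads) lies 3 mm ahead of it; z points along the fingers, y is the direction in which the jaws open and shut (so a half turn about z gives the same grasp; the last joint's range is limited). The gripper opens to 94 mm and grips with 3 to 60 N. Pads are 16 mm wide; open, the fingers measure 119 mm over their backs; the gripper's body (75 mm by 177 mm) begins 78 mm behind the grasp point.
Start: joints at [-1.23, 0.417, -0.01, 1.614, 0.005, 1.111, -0.053], TCP at [0.233, 0.58, 0.227] pointing down, gripper open.
Joint ranges: [-2.81, 2.81], [-0.39, 2.02], [-1.27, 1.25], [0.06, 2.57], [-1.19, 4.33], [0.19, 2], [-2.82, 2.82]. Speed limits (rad/s): [1.89, 1.89, 2.39, 2.39, 3.01, 3.01, 3.01].

## Interface

Orientations are given as a unit quaternion [w, x, y, z].
In Python, from rig import sensors, capture, workorder gives the robot as it stands.
- The arm moves only by the tool play_rows, never from a script. Its argument "increments" is a list of rows, each a list of 4 numbers: the shift along the tool's x, y, z in units of 40 mm (1.0 is 40 mm), then the turn about the tool's z in units of 6 degrees (1.0 is 6 degrees). A call has 1 to 5 rows; each row shifts and turns the commanded pose from where the row before left it, along the tool's axes as they then stand; what a row does not reach is not made up. A row lasts 1/12 s, in which the tool goes at most 41.7 mm and 7.16 degrees, less where a joint would pass 70% of its speed; a pose out of reach is approached as far as the arm can. A call is refused whole if a number of a shift passes 1 or a number of a turn 1, either way. A call with a gripper value outside its range is refused whole. "grip" is the opening, from 0 (shut) to 1 (fully open), set as the call begins (left out, the last holds). The fingers move at their own pace and stop on an object; "squeeze" is the grip in N (left out, the last holds). Time passes only in rows, so rows that do not move let the fingers close. It gives the time, the measured TCP pose, the force and the opening at its end, in the units of the state.
- sensors.get_state(): the state, without advancing time (a new reading comes with each control period).
- capture(name): name is "side" or "top"; returns a dict with "pixels" (384x512x3 uint8, red, green, blue), "camera_matrix" (3x3 intrinsics, pixels), "R" (3x3) and "t" (3): a world point X has camera coordinates R X + t. Camera axes: x right, y down, z forward; pixel columns grow to the right and rows downward; lengths in m; the calibration is good to about 2 mm. A picture is of the moment at which its call begins. There is no depth.
- workorder.hand_in(): hands the job in, once; it reports no verdict.
The state is a dict: "time_s": time; "joints": joint angles; "qd": joint speeds; "effort": joint torques, N m; "tool_pos": TCP position; "tcp_rot": TCP orientation; "ft_force": force on the tool from outside, world axes, zero at the start; "torque": the same for the moment, N m; "finger_gap": finger opening in m.
Only numpy, scipy, OpenCV 4.12 (cv2) and the standard library are available. Lean on these libraries where they do the work, as an engineer would, in place of code of your own. Each camera call takes 0.05 s, during which the arm holds its last target.

## Working session

There is one attempt and no reset: what is moved stays moved. The work goes in short steps, Python scripts to look and compute and a tool call to move; the robot and the scene stay as the last step left them, time stands still between calls to the robot, and variables do not carry over. Pictures are saved under pics/ and viewed, and the job is handed in when it is done.

Besides the shell and the picture viewer there is one more tool, called after "Call:" as name(argument=value, ...), one argument or row to a line, values as JSON. play_rows: Moves the arm, as the interface text tells. Its arguments: {"type":"object","properties":{"increments":{"type":"array"},"grip":{"type":"number"},"squeeze":{"type":"number"}},"required":["increments"]}

```bash
ls; mkdir -p pics
cat > h.py <<'E'
import numpy as np, cv2
from rig import sensors, capture, workorder
def snap(n,f):
    c=capture(n); cv2.imwrite('pics/'+f,c['pixels'][:,:,::-1]); np.savez('pics/'+f[:-4],**c); return c
def load(f): return dict(np.load('pics/'+f+'.npz'))
def ray(c,u,v):
    d=np.linalg.inv(c['camera_matrix'])@[u,v,1]; R=c['R']; return -R.T@c['t'], R.T@d
def onz(c,u,v,z):
    o,d=ray(c,u,v); return o+d*(z-o[2])/d[2]
def proj(c,X):
    p=c['camera_matrix']@(c['R']@np.array(X)+c['t']); return p[:2]/p[2]
E
python3 - <<'E'
from h import *
for n in('top','side'):
    c=snap(n,n+'0.png'); print(n,-c['R'].T@c['t'],c['R'],c['camera_matrix'])
print(sensors.get_state())
E
```

```text
pics
top [ 0.30527491 -0.01976051  0.95997444] [[-0.01068329 -0.99978111 -0.01798873]
 [-0.980489    0.01400504 -0.19607443]
 [ 0.19628345  0.01554303 -0.980424  ]] [[370.10027815   0.         254.99871269]
 [  0.         370.10027815 191.67344312]
 [  0.           0.           1.        ]]
side [ 0.04206179 -0.73121714  0.59703884] [[ 0.87069264 -0.49172252  0.0101631 ]
 [-0.2522709  -0.46424374 -0.84902128]
 [ 0.42220104  0.73667273 -0.52826089]] [[407.02208853   0.         247.10403499]
 [  0.         407.02208853 189.07516088]
 [  0.           0.           1.        ]]
{'time_s': 0.1, 'joints': array([-1.22945914,  0.41788207, -0.01031468,  1.61408372,  0.00468148,
        1.11069049, -0.05299624]), 'qd': array([-0.00083317, -0.00122394, -0.00059354, -0.00115439, -0.00015504,
       -0.0015264 , -0.00015139]), 'effort': array([ 1.24433805e-03, -8.52591991e+01,  6.39841240e-01, -4.26696324e+01,
       -4.90524690e-02,  1.64053822e-02,  4.81665438e-05]), 'tool_pos': array([0.23335635, 0.57948015, 0.22692059]), 'tcp_rot': array([-6.84615946e-05,  1.90244840e-01,  9.81736538e-01, -5.15253894e-04]), 'ft_force': array([ 0.27866322, -0.10315447,  0.36411011]), 'torque': array([ 0.02774998, -0.03668636, -0.03100776]), 'finger_gap': 0.09416658571524131}
```

View pics/top0.png

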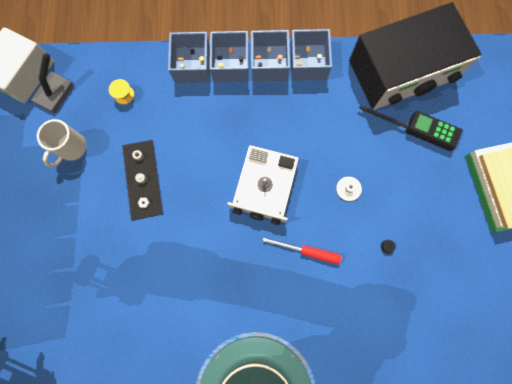

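View pics/side0.png

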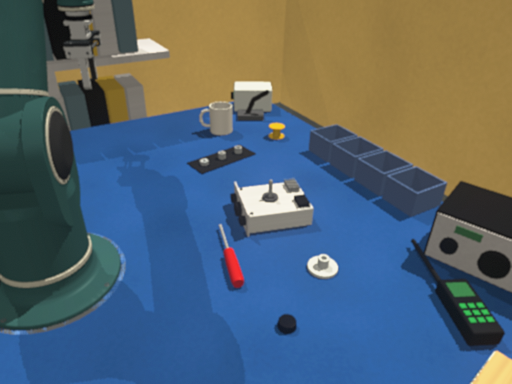

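The top view shows the tuner at (265,185), the drum at (349,189) and the mat at (142,180). Its three parts are at (137,155), (140,178) and (143,203). I'll zoom in on these next.

Run:
```python
from h import *
t=cv2.imread('pics/top0.png'); s=cv2.imread('pics/side0.png')
def z(i,x,y,w,h,k): return cv2.resize(i[y:y+h,x:x+w],None,fx=k,fy=k,interpolation=cv2.INTER_CUBIC)
a=z(t,115,135,56,90,6); b=z(s,185,140,75,35,6)
o=np.zeros((540,800,3),np.uint8); o[:540,:336]=a; o[:210,340:790]=b; o[220:520,340:790]=z(s,225,170,90,60,5); cv2.imwrite('pics/z1.png',o)
o=np.zeros((500,800,3),np.uint8); o[:,:400]=z(t,225,140,80,100,5); o[:300,400:700]=z(t,320,160,60,60,5);o[300:500,400:650]=z(s,300,245,50,40,5); cv2.imwrite('pics/z2.png',o)
```

```text
(no output)
```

View pics/z1.png

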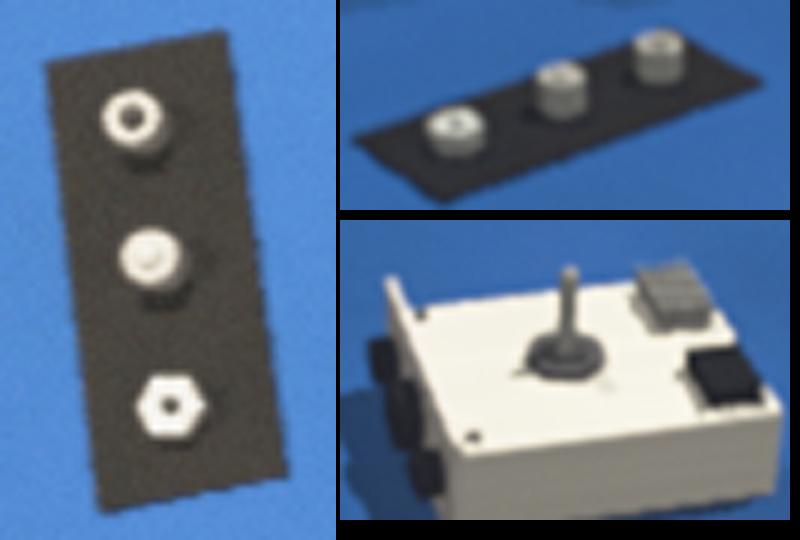

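View pics/z2.png

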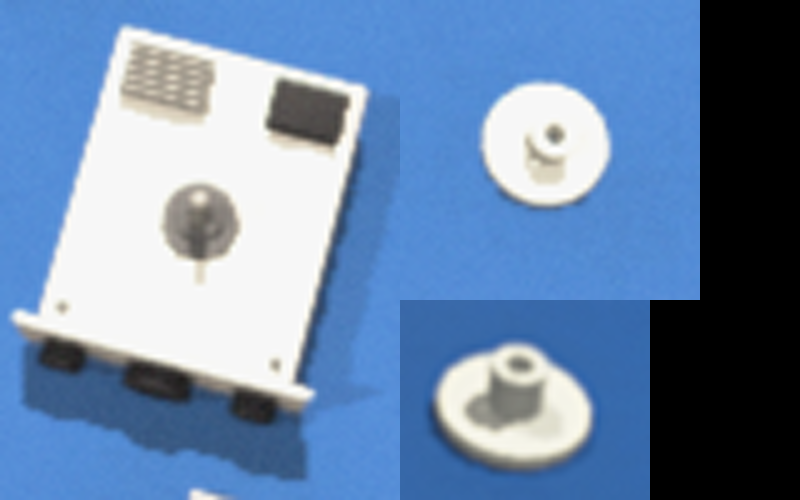

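The cap is the middle part on the mat, because its top is closed. Of the other two, the upper is the spacer and the lower is the nut. Next I'll measure the poses.

```bash
cat >> h.py <<'E'
def tri(ca,pa,cb,pb):
    oa,da=ray(ca,*pa); ob,db=ray(cb,*pb); da/=np.linalg.norm(da); db/=np.linalg.norm(db)
    A=np.stack([da,-db],1); k=np.linalg.lstsq(A,ob-oa,rcond=None)[0]
    P=oa+k[0]*da;Q=ob+k[1]*db; return (P+Q)/2,np.linalg.norm(P-Q)
def blob(c,x0,y0,x1,y1,lo,sat=60,k=8):
    im=cv2.resize(c['pixels'][y0:y1,x0:x1],None,fx=k,fy=k,interpolation=cv2.INTER_CUBIC)
    hsv=cv2.cvtColor(im,cv2.COLOR_RGB2HSV); m=((hsv[...,2]>lo)&(hsv[...,1]<sat)).astype(np.uint8)
    out=[]
    for q in sorted(cv2.findContours(m,0,1)[0],key=cv2.contourArea)[::-1][:4]:
        if cv2.contourArea(q)<k*k*4: continue
        e=cv2.fitEllipse(q); M=cv2.moments(q)
        f=lambda p:np.round([(p[0]+.5)/k-.5+x0,(p[1]+.5)/k-.5+y0],2)
        out.append((f(e[0]),np.round(np.array(e[1])/k,2),f((M['m10']/M['m00'],M['m01']/M['m00'])),round(cv2.contourArea(q)/k/k,1)))
    return out
E
python3 - <<'E'
from h import *
t=load('top0'); s=load('side0')
print('drum top',blob(t,330,170,370,210,130)); print('drum side',blob(s,300,245,346,285,100,80))
for lo in(140,180): print('cap top',blob(t,128,168,153,188,lo))
print('spacer',blob(t,128,145,150,165,160)); print('nut',blob(t,130,194,155,212,160))
d=blob(t,330,170,370,210,130)[0][0]; print(onz(t,*d,.006))
d=blob(s,300,245,346,285,100,80)[0][0]; print(onz(s,*d,.006))
d=blob(t,128,168,153,188,180)[0][0]; print('cap',onz(t,*d,.024))
# tuner edges
print('shaft px guess');
np.set_printoptions(linewidth=200)
print(cv2.cvtColor(t['pixels'],7)[174:194,256:276]); print(cv2.cvtColor(s['pixels'],7)[176:204,260:282])
E
```

```text
drum top [(array([348.55, 188.5 ]), array([24.62, 25.65]), array([348.55, 188.5 ]), 496.0)]
drum side [(array([322.26, 266.14]), array([24.2 , 31.57]), array([322.26, 266.18]), 595.9)]
cap top [(array([139.54, 177.29]), array([ 9.33, 10.07]), array([139.54, 177.29]), 73.7)]
cap top [(array([139.5 , 177.25]), array([8.5 , 9.23]), array([139.5 , 177.25]), 61.5)]
spacer [(array([136.5, 154.1]), array([8.71, 9.5 ]), array([136.5, 154.1]), 64.8)]
nut [(array([142.86, 202.1 ]), array([10.17, 10.73]), array([142.86, 202.11]), 85.2)]
[ 0.50124312 -0.24998045  0.006     ]
[ 0.50242013 -0.25127376  0.006     ]
cap [0.53543292 0.29669559 0.024     ]
shaft px guess
[[247 247 247 247 247 247 247 247 247 247 247 247 247 247 247 247 247 247 247 247]
 [247 247 247 247 247 247 247 247 247 247 247 247 247 247 247 247 247 247 247 247]
 [247 247 247 247 247 247 241 231 224 223 231 242 247 247 247 247 247 247 247 247]
 [247 247 247 247 238 212 182 169 166 167 170 190 221 243 247 247 247 247 247 247]
 [247 247 247 233 182 160 156 172 203 203 170 156 165 193 230 247 247 247 247 247]
 [247 247 239 185 154 1
[... 3071 characters left out ...]
2  66  81  92  93  88  83  82  89  97 106 147 220 244 244 243]
 [240 203 123  72  67  67  65  65  70  77  77  77  72  75  88  98 100 133 205 242 244 242]
 [235 187 109  64  68  83  84  78  75  79  80  80  80  83  90  91  96 135 206 239 243 242]
 [219 179 120  79  73  82  89  90  90  93  95  95  94  90  83  81 101 160 222 240 243 242]
 [178 163 149 129 104  78  71  77  81  82  82  82  82  77  79 104 146 197 233 243 244 243]
 [210 212 214 207 179 132 105  98  96  94  90  90  90  96 124 166 201 224 233 240 243 244]
 [240 242 243 244 235 214 199 190 186 185 176 174 175 180 200 224 227 226 228 233 240 244]
 [243 243 244 245 244 244 244 243 242 242 239 237 236 237 240 241 234 227 225 228 236 242]]
```

Run:
```python
from h import *
t=load('top0'); s=load('side0')
X,g=tri(t,(264.35,179.0),s,(270.9,179.6)); print('tip',X,g)
for z in(.097,.1,.103): print(z,onz(t,264.35,179.0,z),onz(s,270.9,179.6,z))
# dark disc
def dark(c,x0,y0,x1,y1,lo,k=8):
    im=cv2.resize(cv2.cvtColor(c['pixels'],7)[y0:y1,x0:x1],None,fx=k,fy=k,interpolation=cv2.INTER_CUBIC)
    q=max(cv2.findContours((im<lo).astype(np.uint8),0,1)[0],key=cv2.contourArea); e=cv2.fitEllipse(q)
    return (np.array(e[0])+.5)/k-.5+[x0,y0],np.array(e[1])/k
a=dark(t,252,170,278,192,200);b=dark(s,258,188,284,206,170)
print(a,b); print(onz(t,*a[0],.054),onz(s,*b[0],.054))
print('drum tri',tri(t,(348.55,188.5),s,(322.26,266.14)))
# cap side
im=cv2.resize(s['pixels'][140:165,210:232],None,fx=20,fy=20,interpolation=3); cv2.imwrite('pics/capside.png',im[:,:,::-1])
print(cv2.cvtColor(s['pixels'],7)[147:165,212:232])
print(proj(s,[.5354,.2967,.024]),proj(s,[.5354,.2967,.014]))
```

```text
tip [ 0.50867249 -0.02920967  0.10105613] 0.002096098391332909
0.097 [ 0.50865862 -0.02879445  0.097     ] [ 0.51362379 -0.02361241  0.097     ]
0.1 [ 0.50795159 -0.02876305  0.1       ] [ 0.51079464 -0.02785771  0.1       ]
0.103 [ 0.50724456 -0.02873164  0.103     ] [ 0.50796548 -0.03210301  0.103     ]
(array([264.61945724, 184.11442947]), array([14.93125725, 15.43843079])) (array([269.38615894, 195.98588276]), array([13.84467316, 16.06261063]))
[ 0.5056246  -0.02971374  0.054     ] [ 0.50843427 -0.02815585  0.054     ]
drum tri (array([ 0.50209198, -0.25055714,  0.00534008]), np.float64(0.001584275374518903))
[[ 96  97  96  95  95  95  96  96  96  95  96  97  96  97  97  94  92  87
   84  75]
 [ 95  97  95  95  95  96  94  94  94  93  94  93  94  92  89  84  76  68
   63  55]
 [ 95  95  95  96  95  95  93  95  98 100  99  93  83  76  71  62  56  52
   50  48]
 [ 95  95  96  96  95  95 102 114 124 134 137 119  89  63  51  49  49  49
   49  47]
 [ 96  97  95  94  90  98 129 153 156 165 173 164 135  92  54  46  48  49
   48  50]
 [ 95  94  91  83  77  96 148 176 167 164 176 185 172 
[... 407 characters left out ...]
8 100  99 100 103  92  63  50  50  51
   50  50]
 [ 50  50  48  42  36  41  60  81  92  97  97  94  89  77  56  48  50  51
   51  51]
 [ 50  49  46  41  38  37  44  58  72  79  80  73  62  53  48  48  50  51
   50  51]
 [ 49  50  50  45  43  42  42  45  48  53  52  51  47  45  45  48  51  52
   52  51]
 [ 50  51  51  50  51  50  50  49  48  48  48  45  48  48  50  51  51  50
   50  50]
 [ 51  51  49  51  51  51  52  52  51  51  51  49  51  52  51  50  49  48
   50  53]
 [ 50  50  49  50  50  49  51  51  51  50  50  51  51  50  48  48  50  54
   65  72]
 [ 51  49  49  49  49  50  51  50  51  50  50  49  49  50  52  58  69  76
   85  94]]
[220.87473274 152.12379016] [220.95105102 154.99056498]
```

Call:
play_rows(
  increments=[
    [0,0,0,-0.731],
    [0,0,0,-0.731],
    [0,0,0,-0.731],
    [0,0,0,-0.731],
    [0,0,0,-0.731],
  ],
  grip=0.6,
)

```text
time_s: 0.52
tool_pos: [0.2334, 0.5796, 0.2271]
tcp_rot: [-0.0, -0.002, 1.0, -0.0]
ft_force: [0.1, 0.7, 0.7]
finger_gap: 0.0638
```

```bash
cat >> h.py <<'E'
def st(target=None):
    from scipy.spatial.transform import Rotation as Ro
    s=sensors.get_state(); q=s['tcp_rot']; R=Ro.from_quat([q[1],q[2],q[3],q[0]]).as_matrix()
    np.set_printoptions(suppress=True,precision=4)
    print('t',round(s['time_s'],2),'pos',s['tool_pos'],'F',s['ft_force'],'T',s['torque'],'gap',s['finger_gap'])
    print('toolx',R[:,0],'tooly',R[:,1],'z',R[:,2],'ydeg',np.degrees(np.arctan2(-R[0,1],R[1,1])))
    if target is not None: print('units',R.T@(np.array(target)-s['tool_pos'])/.04)
    return s
E
python3 -c "
from h import *
print(st([.5018,-.2506,.12])['joints'])"
```

```text
t 0.52 pos [0.2334 0.5796 0.2271] F [0.0866 0.7092 0.7239] T [-0.0036  0.0048  0.0461] gap 0.0638186235686559
toolx [-1.     -0.0038  0.0002] tooly [-0.0038  1.     -0.0007] z [-0.0002 -0.0007 -1.    ] ydeg 0.21724988043106802
units [ -6.6328 -20.7775   2.6906]
[-1.1742  0.4194 -0.0839  1.6118  0.0381  1.1127  0.3068]
```

Call:
play_rows(
  increments=[
    [-0.3,-0.9,0,0],
    [-0.3,-0.9,0,0],
    [-0.3,-0.9,0,0],
    [-0.3,-0.9,0,0],
    [-0.3,-0.9,0,0],
  ],
)

```text
time_s: 0.93
tool_pos: [0.2936, 0.3978, 0.2272]
tcp_rot: [-0.0, 0.0, 1.0, -0.0]
ft_force: [1.3, 0.3, -0.1]
finger_gap: 0.0564
```

Call:
play_rows(
  increments=[
    [-0.3,-0.9,0,0],
    [-0.3,-0.9,0,0],
    [-0.3,-0.9,0,0],
    [-0.3,-0.9,0,0],
    [-0.3,-0.9,0,0],
  ],
)

```text
time_s: 1.35
tool_pos: [0.3535, 0.2179, 0.2274]
tcp_rot: [-0.0, -0.0, 1.0, 0.0]
ft_force: [1.1, 0.7, -0.8]
finger_gap: 0.0563
```

Call:
play_rows(
  increments=[
    [-0.3,-0.9,0,0],
    [-0.3,-0.9,0,0],
    [-0.3,-0.9,0,0],
    [-0.3,-0.9,0,0],
    [-0.3,-0.9,0,0],
  ],
)

```text
time_s: 1.77
tool_pos: [0.4134, 0.0378, 0.2276]
tcp_rot: [0.0, -0.0, 1.0, 0.0]
ft_force: [0.8, 0.3, -0.2]
finger_gap: 0.0562
```

Call:
play_rows(
  increments=[
    [-0.3,-0.9,0,0],
    [-0.3,-0.9,0,0],
    [-0.3,-0.9,0,0],
    [-0.3,-0.9,0,0],
    [-0.3,-0.9,0,0],
  ],
)

```text
time_s: 2.18
tool_pos: [0.4735, -0.1421, 0.2275]
tcp_rot: [0.0, -0.0, 1.0, -0.0]
ft_force: [0.4, 1.1, -0.2]
finger_gap: 0.0564
```

```bash
python3 -c "
from h import *
st([.5018,-.2506,.1])"
```

```text
t 2.18 pos [ 0.4735 -0.1421  0.2275] F [ 0.4421  1.1312 -0.1703] T [ 0.074  -0.0382  0.002 ] gap 0.05644561076292736
toolx [-1.     -0.0003 -0.0001] tooly [-0.0003  1.     -0.0001] z [ 0.0001 -0.0001 -1.    ] ydeg 0.016013174439931284
units [-0.7062 -2.7126  3.1876]
```

Call:
play_rows(
  increments=[
    [-0.236,-0.9,0.3,0],
    [-0.235,-0.9,0.4,0],
    [-0.235,-0.91,0.4,0],
    [0,0,0.9,0],
    [0,0,0.9,0],
  ],
)

```text
time_s: 2.6
tool_pos: [0.5017, -0.2512, 0.1104]
tcp_rot: [0.001, 0.002, 1.0, -0.001]
ft_force: [1.0, 0.8, -0.4]
finger_gap: 0.0559
```

Call:
play_rows(
  increments=[
    [0,0,0.9,0],
    [0,0,0.6,0],
    [0,0,0.3,0],
    [0,0,0.14,0],
    [0,0,0,0],
  ],
)

```text
time_s: 3.02
tool_pos: [0.5015, -0.2487, 0.0336]
tcp_rot: [-0.0, 0.0, 1.0, 0.0]
ft_force: [0.1, 0.5, 0.2]
finger_gap: 0.0564
```

```bash
python3 -c "
from h import *
st([.5018,-.2506,.033])
snap('side','s1.png');snap('top','t1.png')
a=cv2.imread('pics/s1.png')[200:320,240:400];b=cv2.imread('pics/t1.png')[130:250,280:440]
cv2.imwrite('pics/z3.png',cv2.resize(np.hstack([a,b]),None,fx=2.5,fy=2.5,interpolation=3))"
```

```text
t 3.02 pos [ 0.5015 -0.2487  0.0336] F [0.0789 0.5368 0.2403] T [ 0.0448 -0.0016 -0.019 ] gap 0.056372319077701766
toolx [-1.      0.0001  0.0008] tooly [0.0001 1.     0.    ] z [-0.0008  0.     -1.    ] ydeg -0.006601456205618701
units [-0.0074 -0.0463  0.0158]
```

View pics/z3.png

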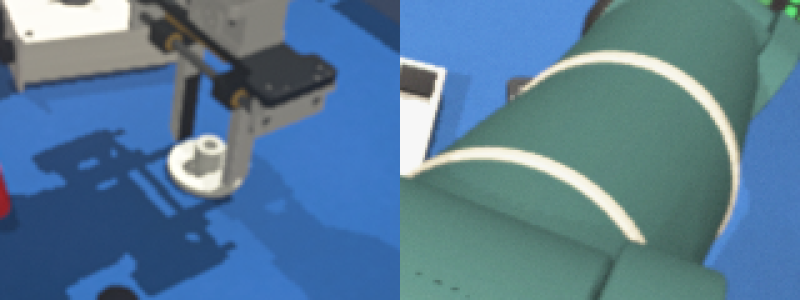

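The fingers straddle the hub at about (210,150) in the zoom. The arm hides the top view here. I'll centre the drum by squeezing lightly, turning 90° and squeezing again.

Call:
play_rows(
  increments=[
    [0,-0.045,0,0],
    [0,0,0,0],
    [0,0,0,0],
    [0,0,0,0],
    [0,0,0,0],
  ],
  grip=0.2,
  squeeze=5,
)

```text
time_s: 3.53
tool_pos: [0.5018, -0.2505, 0.0342]
tcp_rot: [0.0, -0.0, 1.0, -0.0]
ft_force: [0.2, -0.2, -0.3]
finger_gap: 0.0264
```

Call:
play_rows(
  increments=[
    [0,0,0,0],
    [0,0,0,0],
    [0,0,0,0],
  ],
)

```text
time_s: 3.78
tool_pos: [0.5018, -0.2505, 0.0341]
tcp_rot: [0.0, -0.0, 1.0, -0.0]
ft_force: [-0.3, 1.3, 5.2]
finger_gap: 0.0241
```

Call:
play_rows(
  increments=[
    [0,0,0,0],
    [0,0,0,0],
    [0,0,0,0],
  ],
  grip=0.45,
)

```text
time_s: 4.03
tool_pos: [0.5015, -0.2505, 0.0338]
tcp_rot: [-0.0, 0.0, 1.0, -0.0]
ft_force: [-0.5, 0.3, 0.5]
finger_gap: 0.0403
```

Call:
play_rows(
  increments=[
    [0,0,0,1],
    [0,0,0,1],
    [0,0,0,1],
    [0,0,0,1],
    [0,0,0,1],
  ],
)

```text
time_s: 4.45
tool_pos: [0.5016, -0.2505, 0.0338]
tcp_rot: [-0.0, 0.261, 0.965, -0.0]
ft_force: [-0.4, -0.0, -0.0]
finger_gap: 0.0425
```

```bash
python3 -c "
from h import *
print(st()['joints'])"
```

```text
t 4.45 pos [ 0.5016 -0.2505  0.0338] F [-0.3546 -0.0111 -0.0229] T [-0.0063  0.0137  0.0156] gap 0.04246194030387854
toolx [-0.8634  0.5045  0.    ] tooly [ 0.5045  0.8634 -0.0002] z [-0.0001 -0.0001 -1.    ] ydeg -30.295920586146124
[-0.0363  0.641   0.5768  1.9231 -0.5125  0.7272  1.8842]
```

Call:
play_rows(
  increments=[
    [0,0,0,-1],
    [0,0,0,-1],
    [0,0,0,-1],
    [0,0,0,-1],
    [0,0,0,-1],
  ],
)

```text
time_s: 4.87
tool_pos: [0.5016, -0.2504, 0.0338]
tcp_rot: [-0.0, -0.003, 1.0, -0.0]
ft_force: [-0.1, -0.5, 0.8]
finger_gap: 0.0423
```

Call:
play_rows(
  increments=[
    [0,0,0,-1],
    [0,0,0,-1],
    [0,0,0,-1],
    [0,0,0,-1],
    [0,0,0,-1],
  ],
)

```text
time_s: 5.28
tool_pos: [0.5016, -0.2505, 0.0338]
tcp_rot: [-0.0, -0.261, 0.965, -0.0]
ft_force: [0.5, 0.2, -0.3]
finger_gap: 0.0424
```

Call:
play_rows(
  increments=[
    [0,0,0,-1],
    [0,0,0,-1],
    [0,0,0,-1],
    [0,0,0,-1],
    [0,0,0,-1],
  ],
)

```text
time_s: 5.7
tool_pos: [0.5019, -0.2506, 0.0343]
tcp_rot: [0.0, -0.499, 0.866, -0.001]
ft_force: [-1.2, -0.4, -1.0]
finger_gap: 0.0424
```

Call:
play_rows(
  increments=[
    [0,0,0,-1],
    [0,0,0,-1],
    [0,0,0,-1],
    [0,0,0,-1],
    [0,0,0,-1],
  ],
)

```text
time_s: 6.12
tool_pos: [0.5004, -0.2498, 0.0327]
tcp_rot: [-0.001, -0.687, 0.727, 0.002]
ft_force: [-1.4, 0.1, -2.0]
finger_gap: 0.0424
```

Call:
play_rows(
  increments=[
    [0,0,0,0],
    [0,0,0,0],
    [0,0,0,0],
    [0,0,0,0],
    [0,0,0,0],
  ],
  grip=0.2,
  squeeze=20,
)

```text
time_s: 6.53
tool_pos: [0.5, -0.2487, 0.0318]
tcp_rot: [-0.003, -0.686, 0.728, 0.003]
ft_force: [0.6, -0.4, -0.9]
finger_gap: 0.0238
```

```bash
python3 -c "
from h import *
print(st()['joints'])"
```

```text
t 6.53 pos [ 0.5    -0.2487  0.0318] F [ 0.5809 -0.3861 -0.8977] T [0.1088 0.0319 0.0508] gap 0.02376486364125099
toolx [-0.0591 -0.9983 -0.0004] tooly [-0.9982  0.0591  0.0083] z [-0.0083  0.0009 -1.    ] ydeg 86.61424092370228
[ 1.1256  0.8112 -0.9747  1.8841  0.8439  0.9357  2.8208]
```

Turning this way ran joint 7 to the end of its range. I'll open, turn the other way to the equivalent half-turn pose, and grip there.

Call:
play_rows(
  increments=[
    [0,0,-0.05,1],
    [0,0,0,1],
    [0,0,0,1],
    [0,0,0,1],
    [0,0,0,1],
  ],
  grip=0.45,
  squeeze=5,
)

```text
time_s: 6.95
tool_pos: [0.5002, -0.2487, 0.0341]
tcp_rot: [-0.003, -0.472, 0.882, 0.002]
ft_force: [0.3, -1.2, -0.6]
finger_gap: 0.0421
```

Call:
play_rows(
  increments=[
    [0,0,0,1],
    [0,0,0,1],
    [0,0,0,1],
    [0,0,0,1],
    [0,0,0,1],
  ],
)

```text
time_s: 7.37
tool_pos: [0.5003, -0.2487, 0.0342]
tcp_rot: [-0.003, -0.228, 0.974, 0.001]
ft_force: [0.2, -0.3, 0.4]
finger_gap: 0.0423
```

```bash
python3 -c "
from h import *
print(st([.5,-.2505,.034])['joints'])"
```

```text
t 7.37 pos [ 0.5003 -0.2487  0.0342] F [ 0.1753 -0.3104  0.3715] T [ 0.084  -0.0055  0.0551] gap 0.04233760782538769
toolx [-0.8963 -0.4434  0.0057] tooly [-0.4434  0.8963  0.0041] z [-0.0069  0.0011 -1.    ] ydeg 26.320103728153715
units [ 0.0265 -0.0365  0.006 ]
[ 0.9904  0.7017 -0.7667  1.8875  0.654   0.8302  1.9056]
```

Call:
play_rows(
  increments=[
    [0.027,-0.036,0,0.97],
    [0,0,0,0.97],
    [0,0,0,0.97],
    [0,0,0,0.97],
    [0,0,0,0.97],
  ],
)

```text
time_s: 7.78
tool_pos: [0.5001, -0.2505, 0.0344]
tcp_rot: [-0.003, 0.024, 1.0, 0.0]
ft_force: [0.0, -0.6, 0.3]
finger_gap: 0.042
```

Call:
play_rows(
  increments=[
    [0,0,0,0.97],
    [0,0,0,0.97],
    [0,0,0,0.97],
    [0,0,0,0.97],
    [0,0,0,0.97],
  ],
)

```text
time_s: 8.2
tool_pos: [0.5002, -0.2505, 0.0345]
tcp_rot: [-0.003, 0.275, 0.962, -0.0]
ft_force: [0.6, -0.1, -0.0]
finger_gap: 0.0421
```

Call:
play_rows(
  increments=[
    [0,0,0,0.97],
    [0,0,0,0.97],
    [0,0,0,0.97],
    [0,0,0,0.97],
    [0,0,0,0.97],
  ],
)

```text
time_s: 8.62
tool_pos: [0.5003, -0.2506, 0.0347]
tcp_rot: [-0.003, 0.507, 0.862, -0.001]
ft_force: [0.4, 0.1, -0.1]
finger_gap: 0.0422
```

Call:
play_rows(
  increments=[
    [0,0,0,0.97],
    [0,0,0,0.97],
    [0,0,0,0.97],
    [0,0,0,0.97],
    [0,0,0,0.97],
  ],
)

```text
time_s: 9.03
tool_pos: [0.5004, -0.2505, 0.0348]
tcp_rot: [-0.002, 0.708, 0.707, -0.001]
ft_force: [-0.0, 0.7, 0.2]
finger_gap: 0.0422
```

```bash
python3 -c "
from h import *
print(st([.5,-.2505,.034])['joints'])"
```

```text
t 9.03 pos [ 0.5004 -0.2505  0.0348] F [-0.0379  0.7029  0.191 ] T [-0.0991  0.0376 -0.0056] gap 0.042198524189721316
toolx [0.0014 1.     0.0012] tooly [ 1.     -0.0014 -0.0053] z [-0.0053  0.0012 -1.    ] ydeg -90.08060685541007
units [ 0.0003 -0.009   0.0192]
[ 0.6396  0.5803 -0.2927  1.898   0.2484  0.7039  0.1993]
```

Call:
play_rows(
  increments=[
    [0,0,0.03,0],
    [0,0,0,0],
    [0,0,0,0],
    [0,0,0,0],
  ],
  grip=0.2,
  squeeze=15,
)

```text
time_s: 9.37
tool_pos: [0.4999, -0.2504, 0.0327]
tcp_rot: [-0.003, 0.705, 0.709, -0.001]
ft_force: [-1.1, 1.1, 4.8]
finger_gap: 0.0235
```

Call:
play_rows(
  increments=[
    [0,0,0,0],
    [0,0,-0.1,0],
    [0,0,-0.2,0],
    [0,0,-0.4,0],
    [0,0,-0.8,0],
  ],
  squeeze=25,
)

```text
time_s: 9.78
tool_pos: [0.4984, -0.2501, 0.091]
tcp_rot: [-0.006, 0.705, 0.709, -0.002]
ft_force: [-0.5, 0.1, -2.0]
finger_gap: 0.0232
```

```bash
python3 -c "
from h import *
print(st([.507,-.029,.18])['joints'])"
```

```text
t 9.78 pos [ 0.4984 -0.2501  0.091 ] F [-0.5214  0.1467 -2.0072] T [-0.0612  0.1126 -0.0285] gap 0.023200138722208816
toolx [-0.0045  1.      0.0053] tooly [ 0.9999  0.0046 -0.0113] z [-0.0114  0.0053 -0.9999] ydeg -89.73912472356237
units [ 5.5377  0.2141 -2.1972]
[ 0.6691  0.4953 -0.3265  1.8747  0.2095  0.8177  0.2377]
```

Call:
play_rows(
  increments=[
    [0.3,0,-0.7,0],
    [0.7,0.05,-0.6,0],
    [0.9,0.05,-0.2,0],
    [0.9,0.05,0,0],
    [0.9,0.06,0,0],
  ],
)

```text
time_s: 10.2
tool_pos: [0.5084, -0.1017, 0.1542]
tcp_rot: [-0.003, 0.706, 0.708, -0.001]
ft_force: [0.8, 0.7, -1.8]
finger_gap: 0.0229
```

Call:
play_rows(
  increments=[
    [0.9,0,0,0],
    [0.6,0,0,0],
    [0.3,0,0,0],
    [0,0,0,0],
    [0,0,0,0],
  ],
)

```text
time_s: 10.62
tool_pos: [0.5081, -0.0314, 0.1533]
tcp_rot: [-0.003, 0.705, 0.709, -0.002]
ft_force: [0.7, -0.3, -1.1]
finger_gap: 0.0233
```

```bash
python3 -c "
from h import *
print(st([.507,-.029,.145])['joints'])
snap('side','s2.png');snap('top','t2.png')
a=cv2.imread('pics/s2.png')[100:250,190:350];b=cv2.imread('pics/t2.png')[120:270,190:350]
cv2.imwrite('pics/z4.png',cv2.resize(np.hstack([a,b]),None,fx=2.5,fy=2.5,interpolation=3))"
```

```text
t 10.62 pos [ 0.5081 -0.0314  0.1533] F [ 0.7159 -0.322  -1.0599] T [-0.1057  0.0519  0.0209] gap 0.02327497217879755
toolx [-0.0046  1.      0.0026] tooly [ 1.      0.0046 -0.0071] z [-0.0071  0.0026 -1.    ] ydeg -89.73783938922861
units [ 0.0595 -0.0261  0.208 ]
[ 0.3732  0.3365 -0.439   1.9526  0.1768  0.897  -0.1514]
```

View pics/z4.png

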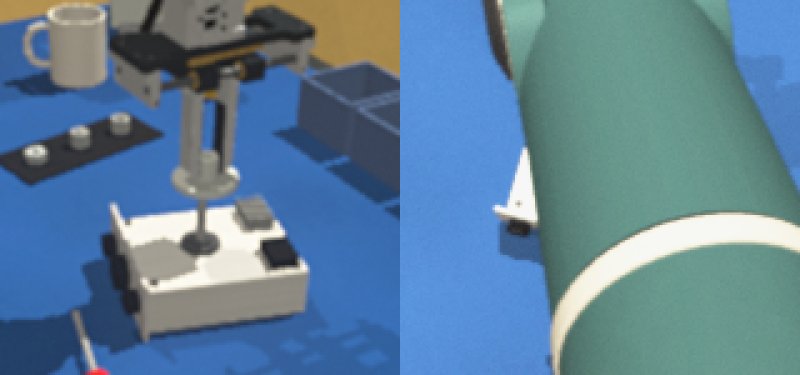

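Run:
```python
from h import *
c=load('s2'); st()
for lo,sat in((90,60),(100,60),(110,50)): print(blob(c,255,155,292,182,lo,sat))
for r in range(160,182): print(r,cv2.cvtColor(c['pixels'],7)[r,256:290])
p=np.array([.5081,-.0314,.1533-.0327]); print('bottom',proj(c,p),'flangetop',proj(c,p+[0,0,.008]),'mid',proj(c,p+[0,0,.004]))
# shaft columns in s0 and now
for n in('side0','s2'):
  g=cv2.cvtColor(load(n)['pixels'],7).astype(float)
  for r in range(182,192):
    w=np.clip(240-g[r,264:278],0,None); print(n,r,(w*np.arange(264,278)).sum()/w.sum(), end=' | ')
  print()
for z in(.06,.08,.1): print(z,proj(c,[.507,-.029,z]),proj(c,[.508,-.029,z]),proj(c,[.507,-.028,z]))
```

```text
t 10.72 pos [ 0.508  -0.0325  0.153 ] F [ 0.9794 -0.0954 -2.0612] T [-0.0714  0.0315 -0.031 ] gap 0.023117730076426778
toolx [-0.0022  1.      0.0026] tooly [ 1.      0.0023 -0.0075] z [-0.0075  0.0025 -1.    ] ydeg -89.87070359614358
[(array([271.42, 167.42]), array([25.5 , 26.96]), array([271.53, 168.11]), 468.7), (array([288.72, 180.39]), array([2.35, 9.46]), array([288.18, 180.44]), 14.0)]
[(array([271.4, 167.4]), array([25.42, 26.98]), array([271.43, 168.18]), 461.9), (array([288.72, 180.39]), array([2.35, 9.46]), array([288.18, 180.44]), 14.0)]
[(array([271.34, 167.29]), array([25.1 , 26.77]), array([271.34, 168.28]), 440.0), (array([288.8 , 180.44]), array([2.24, 9.32]), array([288.24, 180.51]), 12.9)]
160 [104 105 104 105 105 108 111 112 112 113 117 122 121 115 118 134 140 138
 132 114  83  48  51  90 118 123 120 114 107 105 105 105 106 106]
161 [106 105 104 104 105 109 111 113 111 113 118 122 122 119 124 138 144 146
 149 146 121  74  52  90 119 123 121 115 107 106 105 105 107 106]
162 [105 105 105 105 106 108 111 112 113 115 120 122 122 122 127 136 138 139
 144 153 141  97  
[... 2921 characters left out ...]
7142857142856 | side0 185 269.77282377919323 | side0 186 270.1095890410959 | side0 187 270.0964125560538 | side0 188 270.0855855855856 | side0 189 269.9909297052154 | side0 190 269.8675496688742 | side0 191 269.70306513409963 | 
s2 182 270.20367278797994 | s2 183 268.9619565217391 | s2 184 268.63675832127353 | s2 185 269.98081534772183 | s2 186 270.11779448621553 | s2 187 270.1259259259259 | s2 188 270.10837438423647 | s2 189 270.02222222222224 | s2 190 269.9064748201439 | s2 191 269.81104033970274 | 
0.06 [269.169  194.2449] [269.5149 194.1398] [268.9522 194.0518]
0.08 [269.4891 187.2959] [269.8386 187.1927] [269.2697 187.1059]
0.1 [269.8162 180.1965] [270.1692 180.0952] [269.5942 180.0098]
```

Call:
play_rows(
  increments=[
    [0.06,-0.03,0.1,0],
    [0,0,0.1,0],
    [0,0,0,0],
    [0,0,0,0],
  ],
)

```text
time_s: 11.05
tool_pos: [0.5065, -0.0288, 0.1446]
tcp_rot: [-0.004, 0.706, 0.708, -0.002]
ft_force: [0.0, -1.0, -0.6]
finger_gap: 0.0231
```

```bash
python3 -c "
from h import *
st([.5066,-.0297,.130])"
```

```text
t 11.05 pos [ 0.5065 -0.0288  0.1446] F [ 0.0302 -1.0106 -0.6323] T [-0.1029  0.0049 -0.0201] gap 0.023074284276427548
toolx [-0.0035  1.      0.0032] tooly [ 1.      0.0035 -0.0081] z [-0.0082  0.0031 -1.    ] ydeg -89.80005091195163
units [-0.0242  0.0045  0.3644]
```

Call:
play_rows(
  increments=[
    [-0.02,0.0,0.1,0],
    [0,0,0.1,0],
    [0,0,0.08,0],
    [0,0,0,0],
  ],
)

```text
time_s: 11.38
tool_pos: [0.5063, -0.0292, 0.133]
tcp_rot: [-0.004, 0.706, 0.709, -0.002]
ft_force: [-0.4, -0.8, -1.1]
finger_gap: 0.0234
```

Call:
play_rows(
  increments=[
    [0,0,0.08,0],
    [0,0,0.08,0],
    [0,0,0,0],
  ],
)

```text
time_s: 11.63
tool_pos: [0.5064, -0.0291, 0.1268]
tcp_rot: [-0.004, 0.706, 0.709, -0.002]
ft_force: [0.3, 0.1, -1.4]
finger_gap: 0.0234
```

```bash
python3 -c "
from h import *
st([.5066,-.0297,.130])
snap('side','s3.png')
a=cv2.imread('pics/s3.png')[120:240,210:340]
cv2.imwrite('pics/z5.png',cv2.resize(a,None,fx=4,fy=4,interpolation=3))"
```

```text
t 11.63 pos [ 0.5064 -0.0291  0.1268] F [ 0.3428  0.0951 -1.4356] T [-0.0991  0.0676 -0.0032] gap 0.023369311921599804
toolx [-0.004   1.      0.0031] tooly [ 1.     0.004 -0.008] z [-0.008   0.0031 -1.    ] ydeg -89.7684169331785
units [-0.0137  0.005  -0.0805]
```

View pics/z5.png

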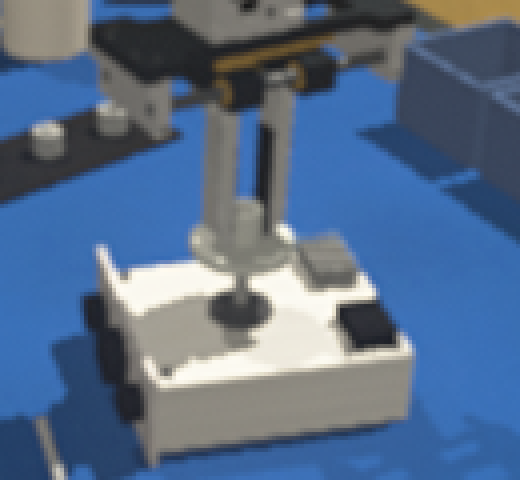

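There's no contact force with the underside 94 mm above the desk, below the lowest possible tip, so the shaft is inside the bore. I'll carry on down, watching the lateral force.

Call:
play_rows(
  increments=[
    [0,0,0.1,0],
    [0,0,0.1,0],
    [0,0,0.1,0],
    [0,0,0,0],
  ],
)

```text
time_s: 12.02
tool_pos: [0.5061, -0.0291, 0.1145]
tcp_rot: [-0.004, 0.706, 0.709, -0.002]
ft_force: [-0.3, -0.4, -1.7]
finger_gap: 0.0233
```

Call:
play_rows(
  increments=[
    [0,0,0.1,0],
    [0,0,0.1,0],
    [0,0,0.1,0],
    [0,0,0,0],
  ],
)

```text
time_s: 12.35
tool_pos: [0.5061, -0.0291, 0.1026]
tcp_rot: [-0.004, 0.706, 0.709, -0.002]
ft_force: [0.3, -0.4, -2.0]
finger_gap: 0.0231
```

```bash
python3 -c "
from h import *
st([.5066,-.0297,.093])"
```

```text
t 12.35 pos [ 0.5061 -0.0291  0.1026] F [ 0.2955 -0.3768 -2.0047] T [-0.2084 -0.0933  0.0206] gap 0.02313848299931911
toolx [-0.004   1.      0.0031] tooly [ 1.      0.0041 -0.0082] z [-0.0082  0.0031 -1.    ] ydeg -89.76717264097233
units [-0.0159  0.0132  0.2392]
```

Call:
play_rows(
  increments=[
    [0,0.005,0.08,0],
    [0,0,0.06,0],
    [0,0,0.04,0],
    [0,0,0,0],
  ],
)

```text
time_s: 12.68
tool_pos: [0.5065, -0.029, 0.0959]
tcp_rot: [-0.004, 0.706, 0.709, -0.002]
ft_force: [0.3, -0.4, -1.3]
finger_gap: 0.023
```

Call:
play_rows(
  increments=[
    [0,0,0.04,0],
    [0,0,0,0],
  ],
)

```text
time_s: 12.85
tool_pos: [0.5066, -0.0291, 0.0945]
tcp_rot: [-0.004, 0.706, 0.709, -0.002]
ft_force: [-0.9, -0.4, -1.5]
finger_gap: 0.0231
```

Call:
play_rows(
  increments=[
    [0,0,0.03,0],
    [0,0,0,0],
  ],
)

```text
time_s: 13.02
tool_pos: [0.5066, -0.0291, 0.0933]
tcp_rot: [-0.004, 0.706, 0.708, -0.002]
ft_force: [-0.6, 0.6, -2.4]
finger_gap: 0.0231
```

```bash
python3 -c "
from h import *
st([.5066,-.0297,.093])"
```

```text
t 13.02 pos [ 0.5066 -0.0291  0.0933] F [-0.6332  0.5824 -2.3557] T [-0.1096  0.0316 -0.0248] gap 0.02311806104115835
toolx [-0.0039  1.      0.003 ] tooly [ 1.      0.0039 -0.0074] z [-0.0074  0.003  -1.    ] ydeg -89.77391595893418
units [-0.0156  0.0011  0.007 ]
```

Call:
play_rows(
  increments=[
    [0,0,0.03,0],
    [0,0,0,0],
  ],
)

```text
time_s: 13.18
tool_pos: [0.5066, -0.029, 0.0922]
tcp_rot: [-0.004, 0.706, 0.709, -0.001]
ft_force: [-1.3, -0.4, 3.8]
finger_gap: 0.0235
```

Call:
play_rows(
  increments=[
    [0,0,0.03,0],
    [0,0,0,0],
  ],
)

```text
time_s: 13.35
tool_pos: [0.5067, -0.029, 0.0911]
tcp_rot: [-0.004, 0.706, 0.709, -0.001]
ft_force: [-2.6, -0.7, 7.7]
finger_gap: 0.0232
```

Call:
play_rows(
  increments=[
    [0,0,0.03,0],
    [0,0,0,0],
  ],
)

```text
time_s: 13.52
tool_pos: [0.5067, -0.0291, 0.0901]
tcp_rot: [-0.003, 0.706, 0.709, -0.001]
ft_force: [-2.9, 1.0, 11.2]
finger_gap: 0.0234
```

Seat contact came at TCP z ≈ 0.0928, which puts the seat at about z = 0.060 and the tip at about 0.102. Now I'll release the drum and retreat.

Call:
play_rows(
  increments=[
    [0,0,-0.05,0],
    [0,0,0,0],
    [0,0,0,0],
  ],
)

```text
time_s: 13.77
tool_pos: [0.5067, -0.0291, 0.092]
tcp_rot: [-0.004, 0.706, 0.709, -0.001]
ft_force: [-0.9, -0.1, 4.8]
finger_gap: 0.023
```

Call:
play_rows(
  increments=[
    [0,0,0,0],
    [0,0,0,0],
    [0,0,0,0],
  ],
  grip=0.6,
)

```text
time_s: 14.02
tool_pos: [0.5065, -0.0291, 0.0916]
tcp_rot: [-0.004, 0.706, 0.708, -0.002]
ft_force: [-0.7, -0.4, 0.8]
finger_gap: 0.0395
```

Call:
play_rows(
  increments=[
    [0,0,-0.4,0],
    [0,0,-0.8,0],
    [0,0,-0.8,0],
    [0,0,0,0],
  ],
)

```text
time_s: 14.35
tool_pos: [0.5095, -0.0291, 0.1768]
tcp_rot: [-0.001, 0.706, 0.709, 0.001]
ft_force: [0.8, 0.5, 1.4]
finger_gap: 0.0562
```

```bash
python3 -c "
from h import *
print(st([.5342,.2962,.12])['joints'])
snap('side','s4.png')
a=cv2.imread('pics/s4.png')[120:240,210:340]
cv2.imwrite('pics/z6.png',cv2.resize(a,None,fx=4,fy=4,interpolation=3))"
```

```text
t 14.35 pos [ 0.5095 -0.0291  0.1768] F [0.8029 0.539  1.3821] T [-0.0453  0.021  -0.0103] gap 0.0561830865622155
toolx [-0.0042  1.      0.0023] tooly [ 1.      0.0042 -0.0009] z [-0.0009  0.0023 -1.    ] ydeg -89.76170552155739
units [8.1273 0.6527 1.4375]
[ 0.3815  0.3037 -0.4505  1.9338  0.159   0.9396 -0.1411]
```

View pics/z6.png

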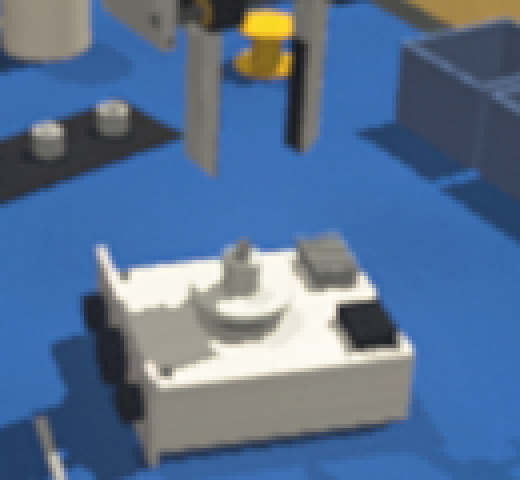

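The drum is seated on the ring with the shaft tip showing above its hub, at about (240,245) in the zoom. Next I'll fetch the cap.

Call:
play_rows(
  increments=[
    [0.9,0.08,0,0],
    [0.9,0.08,0,0],
    [0.9,0.08,0,0],
    [0.9,0.08,0,0],
    [0.9,0.08,0,0],
  ],
)

```text
time_s: 14.82
tool_pos: [0.522, 0.1523, 0.1714]
tcp_rot: [-0.004, 0.706, 0.708, -0.002]
ft_force: [0.5, -0.3, -1.0]
finger_gap: 0.0563
```

Call:
play_rows(
  increments=[
    [0.9,0.08,0,0],
    [0.9,0.08,0,0],
    [0.9,0.08,0,0],
    [0.7,0,0,0],
    [0.2,0,0,0],
  ],
)

```text
time_s: 15.23
tool_pos: [0.5299, 0.2996, 0.1715]
tcp_rot: [-0.005, 0.704, 0.71, -0.002]
ft_force: [-0.4, 0.7, 0.0]
finger_gap: 0.0562
```

Call:
play_rows(
  increments=[
    [0,0,0.2,-1],
    [0,0,0.2,-1],
    [0,0,0.2,-1],
    [0,0,0.2,-1],
    [0,0,0.2,-1],
  ],
)

```text
time_s: 15.65
tool_pos: [0.5309, 0.2943, 0.1313]
tcp_rot: [-0.004, 0.496, 0.868, -0.001]
ft_force: [-0.0, 0.4, -0.7]
finger_gap: 0.0567
```

Call:
play_rows(
  increments=[
    [0,0,0.2,-1],
    [0,0,0.2,-1],
    [0,0,0.2,-1],
    [0,0,0.2,-1],
    [0,0,0,-1],
  ],
)

```text
time_s: 16.07
tool_pos: [0.5301, 0.2939, 0.0982]
tcp_rot: [-0.005, 0.254, 0.967, -0.0]
ft_force: [-0.4, -0.5, -0.3]
finger_gap: 0.0566
```

Call:
play_rows(
  increments=[
    [0,0,0,-1],
    [0,0,0,-1],
    [0,0,0,-1],
    [0,0,0,-1],
    [0,0,0,-1],
  ],
)

```text
time_s: 16.48
tool_pos: [0.5307, 0.2943, 0.0996]
tcp_rot: [-0.004, -0.004, 1.0, 0.001]
ft_force: [-0.4, 0.0, -0.0]
finger_gap: 0.0565
```

```bash
python3 -c "
from h import *
print(st([.5342,.2962,.031])['joints'])
snap('side','s5.png');snap('top','t5.png')
a=cv2.imread('pics/s5.png')[60:210,150:310];b=cv2.imread('pics/t5.png')[100:250,80:240]
cv2.imwrite('pics/z7.png',cv2.resize(np.hstack([a,b]),None,fx=2.5,fy=2.5,interpolation=3))"
```

```text
t 16.48 pos [0.5307 0.2943 0.0996] F [-0.3626  0.0082 -0.0388] T [ 0.0191 -0.0232  0.0339] gap 0.056480093786246
toolx [-0.9999 -0.0089  0.0084] tooly [-0.0089  1.      0.0027] z [-0.0084  0.0026 -1.    ] ydeg 0.5089925925199134
units [-0.1028  0.0411  1.7155]
[ 0.0454  0.688  -0.833   1.7371  0.5868  0.9918  0.5691]
```

View pics/z7.png

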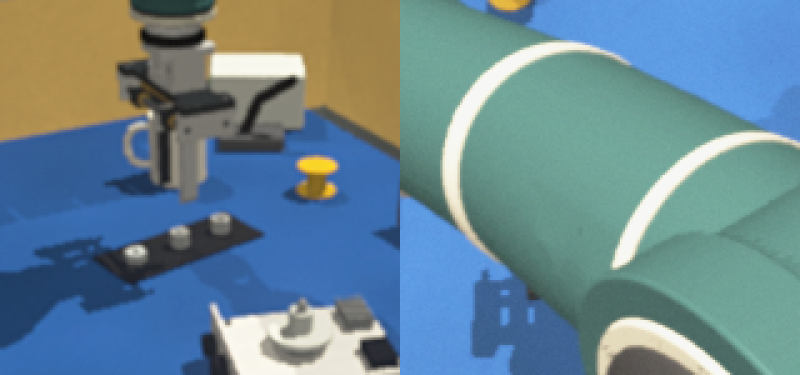

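Call:
play_rows(
  increments=[
    [-0.1,0.04,0.5,0],
    [0,0,0.6,0],
    [0,0,0.4,0],
    [0,0,0.2,0],
    [0,0,0,0],
  ],
)

```text
time_s: 17.0
tool_pos: [0.5334, 0.2964, 0.0308]
tcp_rot: [-0.005, -0.001, 1.0, 0.001]
ft_force: [0.2, 0.3, 0.3]
finger_gap: 0.0561
```

```bash
python3 -c "
from h import *
print(st([.5342,.2962,.030])['joints'])
snap('side','s6.png')
a=cv2.imread('pics/s6.png')[120:195,170:270]
cv2.imwrite('pics/z8.png',cv2.resize(a,None,fx=6,fy=6,interpolation=3))"
```

```text
t 17.0 pos [0.5334 0.2964 0.0308] F [0.2083 0.2566 0.2668] T [-0.0333  0.0158 -0.004 ] gap 0.05613336973590315
toolx [-0.9999 -0.0027  0.0099] tooly [-0.0026  1.      0.0019] z [-0.0099  0.0019 -0.9999] ydeg 0.15109136305935653
units [-0.0191 -0.0042  0.0193]
[-0.0043  0.7803 -0.7643  1.7544  0.6644  0.8936  0.511 ]
```

View pics/z8.png

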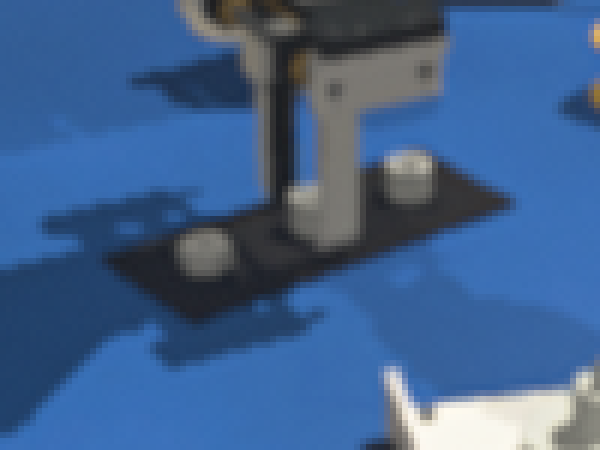

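Call:
play_rows(
  increments=[
    [-0.02,0,0.02,0],
    [0,0,0,0],
    [0,0,0,0],
    [0,0,0,0],
    [0,0,0,0],
  ],
  grip=0.18,
  squeeze=4,
)

```text
time_s: 17.47
tool_pos: [0.5354, 0.2969, 0.0322]
tcp_rot: [-0.003, -0.002, 1.0, 0.002]
ft_force: [-0.3, -0.2, 0.3]
finger_gap: 0.0266
```

Call:
play_rows(
  increments=[
    [0,0,0,0],
    [0,0,0,0],
    [0,0,0,0],
  ],
)

```text
time_s: 17.72
tool_pos: [0.5354, 0.2969, 0.032]
tcp_rot: [-0.003, -0.002, 1.0, 0.002]
ft_force: [-0.5, -1.2, 3.8]
finger_gap: 0.0246
```

```bash
python3 -c "
from h import *
st([.5342,.2962,.030])"
```

```text
t 17.72 pos [0.5354 0.2969 0.032 ] F [-0.4997 -1.1732  3.7717] T [-0.2431  0.0431 -0.0178] gap 0.02456581386888911
toolx [-1.     -0.0039  0.007 ] tooly [-0.0039  1.      0.0031] z [-0.007  0.003 -1.   ] ydeg 0.22217018737126412
units [ 0.03   -0.017   0.0507]
```

Call:
play_rows(
  increments=[
    [0,0,0,0],
    [0,0,0,0],
    [0,0,0,0],
  ],
  grip=0.42,
)

```text
time_s: 17.97
tool_pos: [0.5351, 0.2968, 0.0316]
tcp_rot: [-0.004, -0.002, 1.0, 0.001]
ft_force: [0.3, -0.2, -0.3]
finger_gap: 0.0384
```

Call:
play_rows(
  increments=[
    [0,0,0,1],
    [0,0,0,1],
    [0,0,0,1],
    [0,0,0,1],
    [0,0,0,1],
  ],
)

```text
time_s: 18.38
tool_pos: [0.5351, 0.2968, 0.0316]
tcp_rot: [-0.004, 0.259, 0.966, 0.0]
ft_force: [-1.0, 0.1, 0.1]
finger_gap: 0.0392
```

Call:
play_rows(
  increments=[
    [0,0,0,1],
    [0,0,0,1],
    [0,0,0,1],
    [0,0,0,1],
    [0,0,0,1],
  ],
)

```text
time_s: 18.8
tool_pos: [0.5351, 0.2968, 0.0317]
tcp_rot: [-0.004, 0.5, 0.866, -0.001]
ft_force: [0.7, -0.6, 0.2]
finger_gap: 0.0395
```

Call:
play_rows(
  increments=[
    [0,0,0,1],
    [0,0,0,1],
    [0,0,0,1],
    [0,0,0,1],
    [0,0,0,1],
  ],
)

```text
time_s: 19.22
tool_pos: [0.5351, 0.2968, 0.0316]
tcp_rot: [-0.004, 0.707, 0.707, -0.002]
ft_force: [0.0, 0.1, 0.0]
finger_gap: 0.0391
```

```bash
python3 -c "
from h import *
st([.5342,.2962,.030])"
```

```text
t 19.22 pos [0.5351 0.2968 0.0316] F [0.0402 0.1215 0.0246] T [-0.0486  0.0071  0.0648] gap 0.03913566459831122
toolx [0.0011 1.     0.003 ] tooly [ 1.     -0.0011 -0.0076] z [-0.0076  0.003  -1.    ] ydeg -90.06105506290181
units [-0.0163 -0.0223  0.0409]
```

Call:
play_rows(
  increments=[
    [0,0,0.05,0],
    [0,0,0,0],
    [0,0,0,0],
    [0,0,0,0],
    [0,0,0,0],
  ],
  grip=0.18,
  squeeze=8,
)

```text
time_s: 19.63
tool_pos: [0.5352, 0.2968, 0.0297]
tcp_rot: [-0.004, 0.705, 0.709, -0.002]
ft_force: [-0.2, -0.2, 0.2]
finger_gap: 0.0239
```

Call:
play_rows(
  increments=[
    [0,0,0,0],
    [0,0,0,0],
    [0,0,0,0],
  ],
  squeeze=55,
)

```text
time_s: 19.88
tool_pos: [0.5353, 0.2968, 0.0298]
tcp_rot: [-0.004, 0.706, 0.709, -0.002]
ft_force: [-0.7, 0.6, -0.7]
finger_gap: 0.0227
```

```bash
python3 -c "
from h import *
st([.5342,.2962,.030])"
```

```text
t 19.88 pos [0.5353 0.2968 0.0298] F [-0.6803  0.5972 -0.6855] T [-0.0227  0.0184 -0.0474] gap 0.02274830835135743
toolx [-0.0042  1.      0.0031] tooly [ 1.      0.0043 -0.0074] z [-0.0074  0.003  -1.    ] ydeg -89.75523975676064
units [-0.0147 -0.0267 -0.0058]
```

Call:
play_rows(
  increments=[
    [0,0,-0.1,0],
    [0,0,-0.4,0],
    [0,0,-0.8,0],
    [0,0,-0.9,0],
    [0,0,-0.9,0],
  ],
)

```text
time_s: 20.3
tool_pos: [0.5357, 0.2964, 0.1553]
tcp_rot: [-0.004, 0.706, 0.709, -0.002]
ft_force: [0.2, -0.4, -0.2]
finger_gap: 0.0225
```

```bash
python3 -c "
from h import *
st([.5066,-.0291,.150])
snap('side','s7.png')
a=cv2.imread('pics/s7.png')[80:195,150:270]
cv2.imwrite('pics/z9.png',cv2.resize(a,None,fx=5,fy=5,interpolation=3))"
```

```text
t 20.3 pos [0.5357 0.2964 0.1553] F [ 0.187  -0.4422 -0.1862] T [-0.0596  0.0543 -0.0198] gap 0.022546320684552538
toolx [-0.0045  1.      0.0029] tooly [ 1.      0.0045 -0.0082] z [-0.0082  0.0028 -1.    ] ydeg -89.7415440237871
units [-8.1344 -0.7623  0.1149]
```

View pics/z9.png

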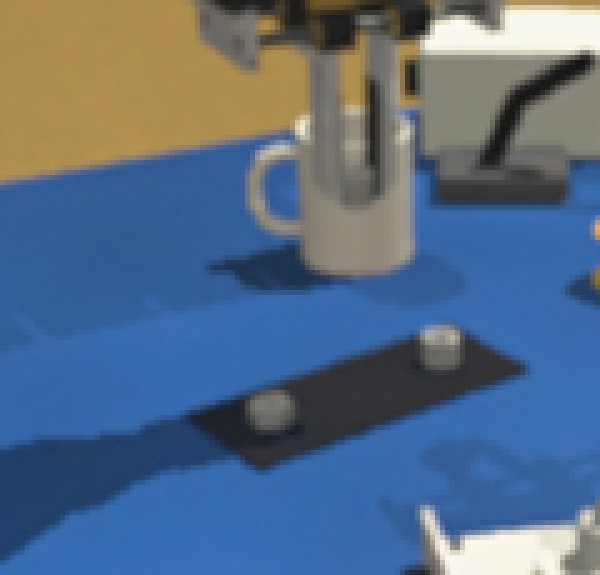

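Call:
play_rows(
  increments=[
    [-0.9,-0.085,-0.1,0],
    [-0.9,-0.085,0,0],
    [-0.9,-0.085,0,0],
    [-0.9,-0.085,0,0],
    [-0.9,-0.085,0,0],
  ],
)

```text
time_s: 20.77
tool_pos: [0.5195, 0.1148, 0.1576]
tcp_rot: [-0.003, 0.706, 0.709, -0.001]
ft_force: [1.3, 0.4, 1.0]
finger_gap: 0.0225
```

Call:
play_rows(
  increments=[
    [-0.9,-0.085,0,0],
    [-0.9,-0.085,0,0],
    [-0.9,-0.085,0,0],
    [-0.7,-0.08,0,0],
    [-0.22,0,0,0],
  ],
)

```text
time_s: 21.18
tool_pos: [0.5063, -0.0331, 0.1571]
tcp_rot: [-0.003, 0.707, 0.707, -0.002]
ft_force: [0.2, -0.2, -0.1]
finger_gap: 0.0228
```

Call:
play_rows(
  increments=[
    [0,0,0.1,0],
    [0,0,0,0],
    [0,0,0,0],
  ],
)

```text
time_s: 21.43
tool_pos: [0.5071, -0.027, 0.1529]
tcp_rot: [-0.004, 0.705, 0.709, -0.001]
ft_force: [0.4, 0.6, -0.4]
finger_gap: 0.0225
```

```bash
python3 -c "
from h import *
st([.5064,-.0291,.140])
snap('side','s8.png');st([.5064,-.0291,.140])
a=cv2.imread('pics/s8.png')[140:220,230:315]
cv2.imwrite('pics/z10.png',cv2.resize(a,None,fx=7,fy=7,interpolation=3))"
```

```text
t 21.43 pos [ 0.5071 -0.027   0.1529] F [ 0.4462  0.644  -0.3513] T [-0.0166  0.0332 -0.0071] gap 0.022542743576654083
toolx [-0.0056  1.      0.0036] tooly [ 1.      0.0056 -0.0076] z [-0.0076  0.0035 -1.    ] ydeg -89.67689364978551
units [-0.0526 -0.0142  0.3215]
t 21.48 pos [ 0.5071 -0.0269  0.1529] F [ 0.7323  0.4074 -0.5626] T [-0.0778  0.0449 -0.0536] gap 0.022633200187344507
toolx [-0.006   1.      0.0036] tooly [ 1.      0.006  -0.0075] z [-0.0075  0.0035 -1.    ] ydeg -89.65578606196614
units [-0.0556 -0.0155  0.3231]
```

View pics/z10.png

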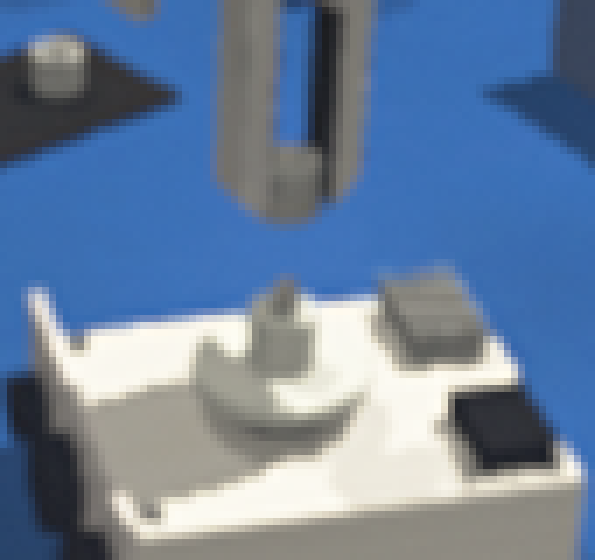

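The cap axis at about u = 271.0 lines up with the tip at about 270.7 once the height difference is allowed for. I'll use the line-up point (.5063, -.0292).

Call:
play_rows(
  increments=[
    [-0.057,-0.017,0.2,0],
    [0,0,0.2,0],
    [0,0,0.1,0],
    [0,0,0,0],
    [0,0,0,0],
  ],
)

```text
time_s: 21.9
tool_pos: [0.506, -0.0304, 0.1326]
tcp_rot: [-0.004, 0.706, 0.709, -0.002]
ft_force: [-0.1, 0.1, 0.0]
finger_gap: 0.0229
```

```bash
python3 -c "
from h import *
st([.5063,-.0292,.128])"
```

```text
t 21.9 pos [ 0.506  -0.0304  0.1326] F [-0.076   0.0694  0.0146] T [-0.0791  0.0295  0.0362] gap 0.02287567172616849
toolx [-0.0044  1.      0.0033] tooly [ 1.      0.0044 -0.0082] z [-0.0082  0.0033 -1.    ] ydeg -89.74632776502007
units [0.0288 0.008  0.1142]
```

Call:
play_rows(
  increments=[
    [0.029,0.008,0,0],
    [0,0,0.05,0],
    [0,0,0.05,0],
    [0,0,0,0],
  ],
)

```text
time_s: 22.23
tool_pos: [0.5064, -0.0295, 0.1287]
tcp_rot: [-0.004, 0.706, 0.709, -0.002]
ft_force: [-0.1, 0.0, -0.2]
finger_gap: 0.0227
```

```bash
python3 -c "
from h import *
st([.5063,-.0292,.128])"
```

```text
t 22.23 pos [ 0.5064 -0.0295  0.1287] F [-0.1209  0.0025 -0.219 ] T [-0.0387  0.0514  0.0159] gap 0.02265835400049943
toolx [-0.004   1.      0.0031] tooly [ 1.      0.004  -0.0076] z [-0.0076  0.003  -1.    ] ydeg -89.76950182486766
units [ 0.0065 -0.0019  0.0177]
```

Rim at about .103. I'll feel my way down in 1 mm steps.

Call:
play_rows(
  increments=[
    [0,0,0.025,0],
    [0,0,0.025,0],
    [0,0,0,0],
  ],
)

```text
time_s: 22.48
tool_pos: [0.5064, -0.0295, 0.1268]
tcp_rot: [-0.004, 0.706, 0.709, -0.002]
ft_force: [1.0, -0.4, -0.2]
finger_gap: 0.0226
```

Call:
play_rows(
  increments=[
    [0,0,0.025,0],
    [0,0,0.025,0],
    [0,0,0,0],
  ],
)

```text
time_s: 22.73
tool_pos: [0.5064, -0.0295, 0.1248]
tcp_rot: [-0.004, 0.706, 0.709, -0.002]
ft_force: [-0.0, 0.3, -0.9]
finger_gap: 0.0229
```

Call:
play_rows(
  increments=[
    [0,0,0.025,0],
    [0,0,0,0],
  ],
)

```text
time_s: 22.9
tool_pos: [0.5066, -0.0295, 0.1239]
tcp_rot: [-0.004, 0.706, 0.709, -0.001]
ft_force: [0.2, 0.7, 0.0]
finger_gap: 0.0226
```

Call:
play_rows(
  increments=[
    [0,0,0.025,0],
    [0,0,0.025,0],
    [0,0,0,0],
  ],
)

```text
time_s: 23.15
tool_pos: [0.5065, -0.0294, 0.1219]
tcp_rot: [-0.004, 0.706, 0.709, -0.001]
ft_force: [1.4, -0.2, -1.4]
finger_gap: 0.0228
```

Call:
play_rows(
  increments=[
    [0,0,0.025,0],
    [0,0,0.025,0],
    [0,0,0,0],
  ],
)

```text
time_s: 23.4
tool_pos: [0.5064, -0.0295, 0.1198]
tcp_rot: [-0.004, 0.706, 0.709, -0.002]
ft_force: [-0.1, -1.0, 2.1]
finger_gap: 0.0229
```

Call:
play_rows(
  increments=[
    [0,0,0.025,0],
    [0,0,0.025,0],
    [0,0,0,0],
  ],
)

```text
time_s: 23.65
tool_pos: [0.5065, -0.0294, 0.118]
tcp_rot: [-0.004, 0.706, 0.709, -0.001]
ft_force: [0.6, 0.2, 3.5]
finger_gap: 0.0233
```

```bash
python3 -c "
from h import *
st([.5063,-.0292,.116])"
```

```text
t 23.65 pos [ 0.5065 -0.0294  0.118 ] F [0.5893 0.2415 3.5496] T [-0.1094 -0.0274 -0.025 ] gap 0.023301253024344798
toolx [-0.004  1.     0.003] tooly [ 1.      0.004  -0.0072] z [-0.0072  0.003  -1.    ] ydeg -89.76863531393816
units [ 0.0058 -0.0046  0.049 ]
```

Drag has started. I'll continue in small steps.

Call:
play_rows(
  increments=[
    [0,0,0.025,0],
    [0,0,0,0],
  ],
)

```text
time_s: 23.82
tool_pos: [0.5064, -0.0293, 0.1169]
tcp_rot: [-0.004, 0.706, 0.709, -0.001]
ft_force: [2.1, -0.3, -0.1]
finger_gap: 0.0229
```

Call:
play_rows(
  increments=[
    [0,0,0.025,0],
    [0,0,0,0],
  ],
)

```text
time_s: 23.98
tool_pos: [0.5065, -0.0295, 0.116]
tcp_rot: [-0.004, 0.706, 0.709, -0.001]
ft_force: [0.5, -0.5, 4.2]
finger_gap: 0.0233
```

Call:
play_rows(
  increments=[
    [0,0,0.015,0],
    [0,0,0,0],
  ],
)

```text
time_s: 24.15
tool_pos: [0.5066, -0.0295, 0.1156]
tcp_rot: [-0.004, 0.706, 0.709, -0.001]
ft_force: [-0.6, -0.4, 8.8]
finger_gap: 0.0228
```

Call:
play_rows(
  increments=[
    [0,0,0.015,0],
    [0,0,0,0],
  ],
)

```text
time_s: 24.32
tool_pos: [0.5065, -0.0295, 0.1149]
tcp_rot: [-0.004, 0.706, 0.709, -0.001]
ft_force: [2.3, -0.0, 1.1]
finger_gap: 0.023
```

Call:
play_rows(
  increments=[
    [0,0,0.015,0],
    [0,0,0,0],
  ],
)

```text
time_s: 24.48
tool_pos: [0.5065, -0.0295, 0.1142]
tcp_rot: [-0.004, 0.706, 0.709, -0.001]
ft_force: [-0.5, -0.7, 5.7]
finger_gap: 0.0229
```

Call:
play_rows(
  increments=[
    [0,0,0.015,0],
    [0,0,0,0],
  ],
)

```text
time_s: 24.65
tool_pos: [0.5066, -0.0295, 0.1139]
tcp_rot: [-0.003, 0.706, 0.708, -0.001]
ft_force: [-1.4, -0.1, 12.0]
finger_gap: 0.023
```

```bash
python3 -c "
from h import *
st([.5063,-.0292,.116])
snap('side','s9.png')
a=cv2.imread('pics/s9.png')[140:220,230:315]
cv2.imwrite('pics/z11.png',cv2.resize(a,None,fx=7,fy=7,interpolation=3))"
```

```text
t 24.65 pos [ 0.5066 -0.0295  0.1139] F [-1.408  -0.0966 11.9941] T [-0.1647  0.4209  0.0673] gap 0.022973018092094493
toolx [-0.0039  1.      0.0029] tooly [ 1.      0.0039 -0.0069] z [-0.0069  0.0029 -1.    ] ydeg -89.77718136971993
units [ 0.0072 -0.0078 -0.0532]
```

View pics/z11.png

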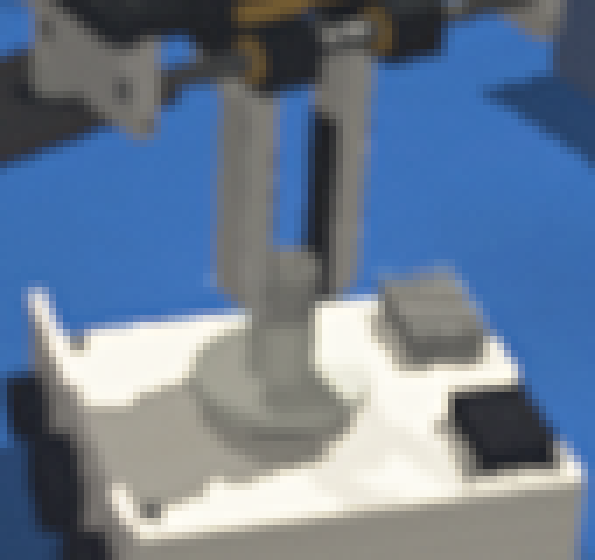

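The cap has reached the hub (about (285,290) in the zoom). I'll press on gently.

Call:
play_rows(
  increments=[
    [0,0,0.008,0],
    [0,0,0,0],
  ],
)

```text
time_s: 24.87
tool_pos: [0.5066, -0.0295, 0.1137]
tcp_rot: [-0.003, 0.706, 0.708, -0.001]
ft_force: [-2.5, -0.6, 13.0]
finger_gap: 0.0228
```

Call:
play_rows(
  increments=[
    [0,0,0.008,0],
    [0,0,0,0],
  ],
)

```text
time_s: 25.03
tool_pos: [0.5066, -0.0295, 0.1135]
tcp_rot: [-0.003, 0.706, 0.709, -0.001]
ft_force: [-2.3, -0.3, 14.7]
finger_gap: 0.0228
```

Call:
play_rows(
  increments=[
    [0,0,0.008,0],
    [0,0,0,0],
  ],
)

```text
time_s: 25.2
tool_pos: [0.5066, -0.0295, 0.1131]
tcp_rot: [-0.003, 0.706, 0.708, -0.001]
ft_force: [-2.4, 0.2, 14.7]
finger_gap: 0.0228
```

Call:
play_rows(
  increments=[
    [0,0,0.006,0],
    [0,0,0,0],
  ],
)

```text
time_s: 25.37
tool_pos: [0.5066, -0.0295, 0.1126]
tcp_rot: [-0.003, 0.706, 0.709, -0.001]
ft_force: [-0.6, -0.6, 7.8]
finger_gap: 0.0228
```

Call:
play_rows(
  increments=[
    [0,0,0,0],
    [0,0,0,0],
  ],
)

```text
time_s: 25.53
tool_pos: [0.5066, -0.0295, 0.1126]
tcp_rot: [-0.003, 0.706, 0.708, -0.001]
ft_force: [0.2, -1.1, 8.8]
finger_gap: 0.0226
```

Call:
play_rows(
  increments=[
    [0,0,0.006,0],
    [0,0,0,0],
  ],
)

```text
time_s: 25.7
tool_pos: [0.5066, -0.0296, 0.1125]
tcp_rot: [-0.003, 0.706, 0.708, -0.001]
ft_force: [-1.1, -0.6, 11.4]
finger_gap: 0.0227
```

Call:
play_rows(
  increments=[
    [0,0,0.006,0],
    [0,0,0,0],
  ],
)

```text
time_s: 25.87
tool_pos: [0.5067, -0.0295, 0.1125]
tcp_rot: [-0.003, 0.706, 0.709, -0.001]
ft_force: [-2.1, -0.1, 16.5]
finger_gap: 0.0227
```

Call:
play_rows(
  increments=[
    [0,0,0.006,0],
    [0,0,0,0],
  ],
)

```text
time_s: 26.03
tool_pos: [0.5067, -0.0295, 0.1124]
tcp_rot: [-0.003, 0.706, 0.708, -0.001]
ft_force: [-4.5, -1.2, 19.3]
finger_gap: 0.023
```

It bit at z ≈ .1126, where the force dropped from 14.7 to 7.8 N, and then firmed up to about 17–19 N. Now I'll ease off and let go.

Call:
play_rows(
  increments=[
    [0,0,-0.015,0],
    [0,0,0,0],
  ],
)

```text
time_s: 26.2
tool_pos: [0.5066, -0.0295, 0.1126]
tcp_rot: [-0.003, 0.706, 0.708, -0.001]
ft_force: [-0.6, -0.4, 7.5]
finger_gap: 0.023
```

Call:
play_rows(
  increments=[
    [0,0,-0.01,0],
    [0,0,0,0],
  ],
)

```text
time_s: 26.37
tool_pos: [0.5065, -0.0295, 0.1127]
tcp_rot: [-0.004, 0.706, 0.708, -0.001]
ft_force: [0.0, -1.5, 4.8]
finger_gap: 0.0228
```

Call:
play_rows(
  increments=[
    [0,0,-0.012,0],
    [0,0,0,0],
  ],
)

```text
time_s: 26.53
tool_pos: [0.5065, -0.0295, 0.1131]
tcp_rot: [-0.004, 0.706, 0.708, -0.001]
ft_force: [3.2, -1.1, 0.3]
finger_gap: 0.0233
```

Call:
play_rows(
  increments=[
    [0,0,0,0],
    [0,0,0,0],
    [0,0,0,0],
  ],
  grip=0.45,
  squeeze=10,
)

```text
time_s: 26.78
tool_pos: [0.506, -0.0294, 0.1129]
tcp_rot: [-0.004, 0.706, 0.709, -0.002]
ft_force: [0.8, -0.9, -0.1]
finger_gap: 0.0396
```

```bash
python3 -c "
from h import *
st()
snap('side','s10.png')
a=cv2.imread('pics/s10.png')[140:220,230:315]
cv2.imwrite('pics/z12.png',cv2.resize(a,None,fx=7,fy=7,interpolation=3))"
```

```text
t 26.78 pos [ 0.506  -0.0294  0.1129] F [ 0.7752 -0.8587 -0.0797] T [-0.0923  0.0609 -0.0254] gap 0.03962781094303059
toolx [-0.004   1.      0.0031] tooly [ 1.      0.004  -0.0082] z [-0.0082  0.0031 -1.    ] ydeg -89.76913525244431
```

View pics/z12.png

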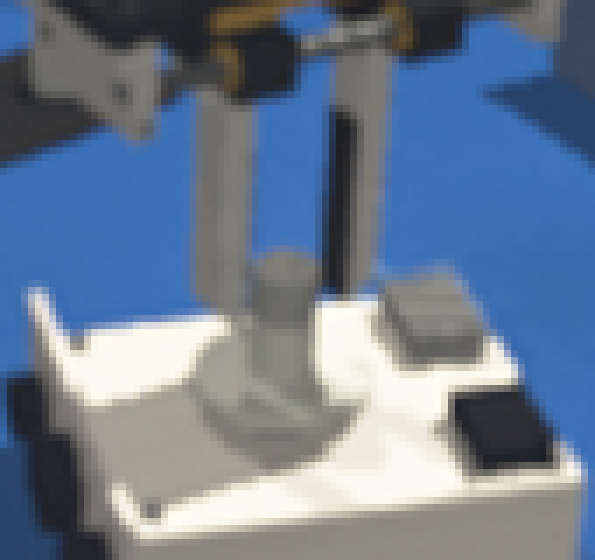

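Call:
play_rows(
  increments=[
    [0,0,-0.3,0],
    [0,0,-0.6,0],
    [0,0,-0.6,0],
    [0,0,0,0],
    [0,0,0,0],
  ],
  grip=0.6,
)

```text
time_s: 27.25
tool_pos: [0.5073, -0.0297, 0.174]
tcp_rot: [-0.003, 0.706, 0.708, -0.001]
ft_force: [-0.1, -0.4, -0.5]
finger_gap: 0.0564
```

Run:
```python
from h import *
st()
snap('side','s11.png')
A=load('s4');B=load('s11')
a=cv2.imread('pics/s4.png')[160:220,230:315];b=cv2.imread('pics/s11.png')[160:220,230:315]
cv2.imwrite('pics/z13.png',cv2.resize(np.hstack([a,b]),None,fx=4.5,fy=4.5,interpolation=3))
ga=cv2.cvtColor(A['pixels'],7).astype(int);gb=cv2.cvtColor(B['pixels'],7).astype(int)
for c in(262,266,270,274,278,282): print(c,'\n',ga[176:210,c],'\n',gb[176:210,c])
```

```text
t 27.25 pos [ 0.5073 -0.0297  0.174 ] F [-0.1185 -0.4309 -0.4585] T [-0.1171  0.0889 -0.0359] gap 0.056407395676099106
toolx [-0.0039  1.      0.0026] tooly [ 1.      0.0039 -0.0055] z [-0.0055  0.0026 -1.    ] ydeg -89.77765442999218
262 
 [107 107 108 107 107 107 105 107 148 226 249 249 248 248 243 219 174 157
 157 157 153 141 128 121 117 119 123 134 156 189 197 169 158 194] 
 [106 108 108 107 108 107 104 106 149 224 248 247 247 248 249 244 214 165
 157 158 157 153 141 128 122 120 122 133 156 189 197 169 159 194]
266 
 [109 107 108 107 110 130 155 158 150 146 140 138 138 131 123 125 130 139
 165 226 250 247 209 145 110  92 105 118 120 147 222 250 249 246] 
 [114 118 115 106  99  96  96  96 107 129 142 138 137 137 131 124 126 134
 146 160 198 238 244 209 146 119 112 116 137 207 248 251 247 246]
270 
 [108 109 109 116 120 115 110 103 109 132 147 139 134 136 136 135 132 141
 199 243 249 250 237 175 126  97  98 118 125 164 227 247 249 248] 
 [126 126 124 122 116 108 106 106 106 106 113 125 135 136 136 136 134 132
 143 198 239 247 250 232 159 117 110 118 126 172 234 249 249 248]
274 
 [109 108 108 108 107 117 168 228 241 230 194 171 171 178 180 179 191 216
 228 233 241 246 228 157 113  96 106 117 137 196 239 247 249 248] 
 [130 131 126 135 134 116 111 122 139 150 161 170 173 178 185 182 180 194
 219 230 230 233 235 215 152 125 120 118 137 199 243 250 249 248]
278 
 [108 108 108 108 105 102 135 219 250 249 248 247 247 247 247 247 244 241
 244 248 247 224 159 124 122 135 168 215 232 233 238 245 248 249] 
 [109 109 108 108 106 103 136 219 250 249 248 248 247 247 247 247 247 245
 237 232 233 230 204 152 123 129 166 214 232 232 235 243 248 249]
282 
 [108 108 109 108 105 117 177 235 234 220 230 235 242 247 246 245 245 243
 238 229 219 220 229 232 232 233 232 233 237 245 248 249 249 248] 
 [106 108 109 107 105 117 177 235 234 221 230 236 242 247 249 248 245 244
 241 232 219 212 218 229 233 234 233 232 232 232 234 243 249 249]
```

View pics/z13.png

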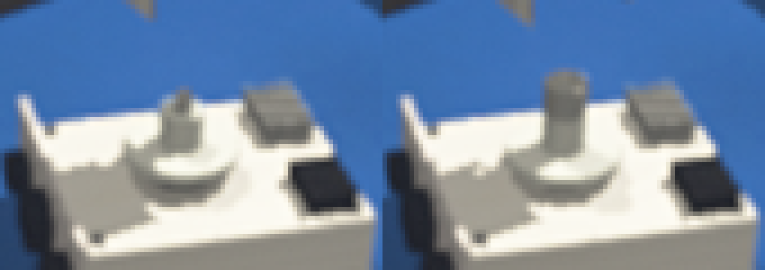

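The flange edge sits about 0.9 px lower than when the drum was free, so the cap is holding the spring compressed. I'll move the arm clear and look again for creep.

Call:
play_rows(
  increments=[
    [0,0,-0.8,0],
    [0.5,0,-0.5,0],
    [0.9,0,0,0],
    [0.9,0,0,0],
    [0.9,0,0,0],
  ],
)

```text
time_s: 27.72
tool_pos: [0.5061, 0.0993, 0.2248]
tcp_rot: [-0.004, 0.706, 0.708, -0.002]
ft_force: [1.6, 1.1, -0.2]
finger_gap: 0.0565
```

Call:
play_rows(
  increments=[
    [0.9,0,0,0],
    [0.9,0,0,0],
    [0.9,0,0,0],
    [0.5,0,0,0],
    [0,0,0,0],
  ],
)

```text
time_s: 28.13
tool_pos: [0.5046, 0.2309, 0.2247]
tcp_rot: [-0.005, 0.704, 0.711, -0.002]
ft_force: [-1.1, 0.5, 0.0]
finger_gap: 0.0565
```

Call:
play_rows(
  increments=[
    [0,0,0,0],
    [0,0,0,0],
    [0,0,0,0],
    [0,0,0,0],
    [0,0,0,0],
  ],
)

```text
time_s: 28.55
tool_pos: [0.5064, 0.2254, 0.2259]
tcp_rot: [-0.004, 0.706, 0.708, -0.002]
ft_force: [-0.8, -1.3, 0.4]
finger_gap: 0.0563
```

Run:
```python
from h import *
st()
snap('side','s12.png');snap('top','t12.png')
A,B,C=[cv2.cvtColor(load(n)['pixels'],7).astype(np.float32) for n in('s4','s11','s12')]
def shift(P,Q,c,r0,r1):
    best=[]
    x=np.arange(r0,r1)
    for d in np.arange(-2,4,.05):
        best.append((np.mean((np.interp(x,np.arange(384),P[:,c])-np.interp(x+d,np.arange(384),Q[:,c]))**2),round(d,2)))
    return min(best)[1]
print('free->now', [shift(A,B,c,197,201) for c in(266,268,270,272,274)],'11->12',[shift(B,C,c,197,202) for c in(266,268,270,272,274)])
a=cv2.imread('pics/s12.png')[150:220,225:325];b=cv2.imread('pics/t12.png')[130:235,215:320]
cv2.imwrite('pics/z14.png',np.hstack([cv2.resize(a,(400,280),interpolation=3),cv2.resize(b,(280,280),interpolation=3)]))
cv2.imwrite('pics/z15.png',cv2.imread('pics/t12.png'))
```

```text
t 28.55 pos [0.5064 0.2254 0.2259] F [-0.7594 -1.2943  0.4325] T [-0.0485  0.0366  0.0141] gap 0.0563474969640462
toolx [-0.0027  1.      0.0028] tooly [ 1.      0.0028 -0.0073] z [-0.0073  0.0028 -1.    ] ydeg -89.84136596175804
free->now [np.float64(1.0), np.float64(0.9), np.float64(0.8), np.float64(0.8), np.float64(0.95)] 11->12 [np.float64(-0.05), np.float64(-0.1), np.float64(-0.15), np.float64(-0.4), np.float64(-0.3)]
```

View pics/z14.png

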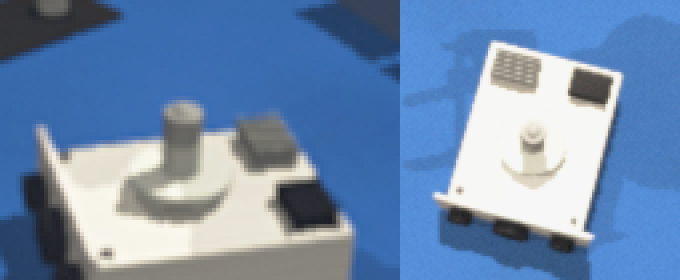

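View pics/t12.png

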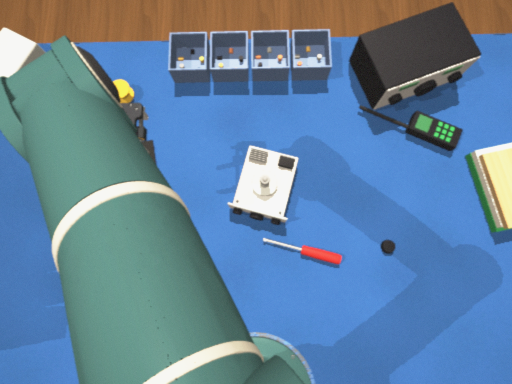

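Run:
```python
from h import *
c=load('s12');a=load('side0')
for n,i in(('nut',(194,155,214,170)),('sp',(228,140,250,158))): print(n,blob(a,*i,110)[:1],blob(c,*i,110)[:1])
workorder.hand_in(); print('done')
```

```text
nut [(array([203.79, 160.27]), array([5.94, 9.26]), array([203.78, 160.28]), 42.8)] [(array([203.79, 160.29]), array([6.06, 9.32]), array([203.78, 160.3 ]), 44.1)]
sp [(array([237.92, 146.95]), array([4.47, 8.24]), array([237.87, 146.95]), 28.1)] [(array([237.93, 147.  ]), array([4.58, 8.29]), array([237.87, 147.  ]), 28.9)]
the job is handed in; nothing more can be done
done
```

View pics/s12.png

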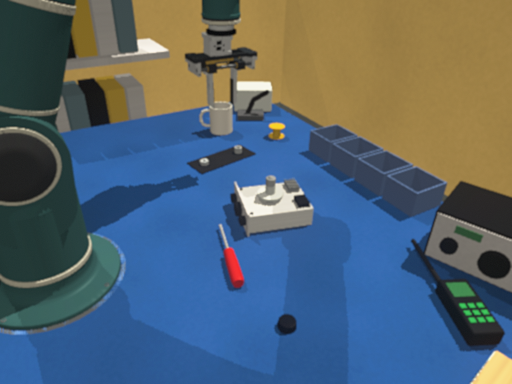

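The drum is on its sprung seat and the toothed cap is pressed down on the hub, and it stayed put after I let go. I handed the job in at about 28.6 s.

**Drum:** I slid it hub up down the shaft with no resistance. Seat contact was felt at about z = 60 mm, and it was released there.

**Cap:** I took the closed-top one from the middle of the mat and pressed it down the shaft. A drop from 14.7 N to 7.8 N marked the bite. I then firmed the press up, with the highest reading 19.3 N, and let go.

**Last checks:**
- **Spring pushing:** After release the drum's flange stood about 0.9 px lower in the side view than when it was free, roughly 2 to 2.5 mm. So the cap is holding the seat spring compressed.
- **No creep:** A second look after moving the arm away showed shifts of 0.05 to 0.4 px upward. I put these down to shadows, though they overlap the size of a small creep.
- **Other parts:** The spacer and the nut measured within 0.1 px of where they started. The knob and the screwdriver look unmoved in the pictures.

**What disagreed or went wrong:**
- **Compression:** It is larger than the 1 mm or so I expected after the cap backs up. The ring may have been close to its solid stop during the press.
- **Joint 7:** While I was centring the drum, joint 7 ran to the end of its range. It read 2.8208 against a stated 2.82 before I turned it back, which may count as passing the range.

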